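# Weigh two castings and seat the solid one in the nest

### The arm

A 6-joint arm with a two-finger parallel gripper is mounted at the origin on the work surface. World frame = base frame: x ahead of the robot, y to its left, z up, the work surface at z = 0. Lengths are in mm, angles in rad, forces in N, time in s.
With the tool pointing down it reaches from about 375 to 900 mm from the base axis. Payload 3.1 kg.
Tool frame: the origin (TCP) lies at the very end of the fingers, on their centre line; the grasp point (between the pads) lies 19 mm behind it; z points along the fingers, y is the line along which they close (so a half turn about z gives the same grasp; the last joint's range is limited). The gripper opens to 85 mm and grips with 20 to 120 N. Pads are 22 mm wide; open, the fingers measure 114 mm over their backs; the gripper's body (76 mm by 85 mm) begins 54 mm behind the grasp point. The pads swing forward as they close: fully open they stand 13 mm farther back than shut.
Start: joints at [1.115, 0.527, 1.433, -0, 1.181, -0.178], TCP at [171.36, 601.026, 231.31] pointing down, gripper open.
Joint ranges: [-3.08, 3.08], [-0.75, 2.2], [0.22, 2.44], [-1.43, 4.57], [0, 2.65], [-2.85, 2.85]. Speed limits (rad/s): [2.79, 2.79, 3.14, 3.14, 3.14, 3.14].

### API

Orientations are given as a unit quaternion [w, x, y, z].
In Python, from bench import ctrl, kin, cams, job_done, nets gives the robot as it stands. Calls block until the motion is done:
- ctrl.reach(position, orientation): joint-space move of the TCP to a pose.
- ctrl.move_linear(position, attitude=None, feed=150): straight line of the TCP; attitude=None keeps the orientation; feed is the mean speed in mm/s.
- ctrl.movej(angles): joint-space move.
- ctrl.grip(opening, grasp_force=None): finger opening in mm; grasp_force is the grip in N (None keeps the last); returns when the fingers have stopped.
- ctrl.dwell(seconds).
- kin.solve_ik(position, orientation): joint angles nearest the present ones, or None.
- cams.read_camera(name): name is "scene" or "top" or "wrist"; returns a dict with "img" (384x512x3 uint8, red, green, blue), "intrinsics" (3x3 intrinsics, pixels), "R" (3x3) and "t" (3): a world point X has camera coordinates R X + t; the wrist camera has in their place "tool_from_camera" (4x4, takes a point from camera to tool coordinates, whose origin is the TCP and whose axes are the flange's). Camera axes: x right, y down, z forward; pixel columns grow to the right and rows downward; lengths in mm; the calibration is good to about 2 mm. A picture is of the moment at which its call begins: read the wrist's pose just before it. There is no depth.
A pose or a line that the arm cannot do raises ctrl.IKError and nothing moves.
- job_done(): hands the job in; it is judged then, once.
Trained networks look in a picture, given as the dict that the camera call returned (one of the last four; its "shot" number tells which), for a name from the list of things; names that differ only in an ending like _2 or _b are one class to them, and where a whole thing is asked for, a point or a joint stands for the part that bears it (a point fixed in the world has none). Each returns a list of dicts, best first, with "p" (0 to 1); they miss things now and then, are a little off and sometimes report something else, mostly with a low value. They report only what shows in the picture. A call takes as long as a camera call.
- nets.recognise(picture, query): "uv" ([column, row] in pixels, amid what is visible of it).
Readings, each from a call of its own:
- ctrl.current_time_s(): time.
- ctrl.current_qpos(): joint angles.
- ctrl.current_joint_velocities(): joint speeds.
- ctrl.current_joint_torque(): joint torques, N m.
- ctrl.current_eef_pos(): TCP position.
- ctrl.current_tool_rot(): TCP orientation.
- ctrl.current_ft_force(): force on the tool from outside, world axes, zero at the start.
- ctrl.current_moment(): the same for the moment, N m.
- ctrl.current_opening(): finger opening in mm.
- ctrl.current_grip_force(): force on a finger pad.
Only numpy, scipy, OpenCV 4.12 (cv2) and the standard library are available. Lean on these libraries where they do the work, as an engineer would, in place of code of your own. Each camera call takes 0.05 s, during which the arm holds its last target. There are 200 camera calls.

### The job

One of the two look-alike castings is hollow: set one on each pan of the balance, gently, let go of both and see which side goes down. Then seat that heavier casting in the nest on the round plate, entering the channel from its open end, and press it squarely home against the end stop with about 12 N for a second, never over 20 N, then let go. Leave the lighter one on its pan, and the other things on the bench where they are.

Things in the scene. Friction and masses are not known exactly. Their poses are not given: they have to be found in the camera images.
- casting_a: one of two castings that look exactly alike, dark steel, one of them with a hollow inside (0.30 to 0.41 kg; the solid one 0.47 to 0.55 kg; which is which is not known). Foot 56 x 32 x 24 high; along its middle stands a rib, 56 long and 20 wide, from 24 up to 56, to be gripped across its 20 mm sides. Either end may go first. Origin: centre of the underside; x along the 56 mm length, y across, z up.
- casting_b: one of two castings that look exactly alike, dark steel, one of them with a hollow inside (0.30 to 0.41 kg; the solid one 0.47 to 0.55 kg; which is which is not known). Foot 56 x 32 x 24 high; along its middle stands a rib, 56 long and 20 wide, from 24 up to 56, to be gripped across its 20 mm sides. Either end may go first. Origin: centre of the underside; x along the 56 mm length, y across, z up.
- balance: equal-arm balance with a grey housing 110 x 270 x 40 high, fixed to the bench; a 50 x 50 block in its middle reaches 62. Origin: centre of the underside; y runs along the beam towards the left pan, x across, z up. Pan centres at y = +100 and -100.
- pan_left: the left (+y of the balance) pan of the balance, a steel dish 122 over its 7 mm high rim, flat inside radius 55. Origin: centre of the flat upper face, 85 above the bench when level; x, y as those of the balance, z up. It stays level, and sinks and rises freely by 12 as the other one does the opposite. Meant for one casting.
- pan_right: the right (-y of the balance) pan of the balance, a steel dish 122 over its 7 mm high rim, flat inside radius 55. Origin: centre of the flat upper face, 85 above the bench when level; x, y as those of the balance, z up. It stays level, and sinks and rises freely by 12 as the other one does the opposite. Meant for one casting.
- beam (a joint): tilt of the balance's beam, rad: 0 level, +0.12 left pan fully up (right side heavier), -0.12 left pan fully down (left side heavier)
- nest: round steel index plate, 250 diameter, 20 thick, fixed, carrying a straight channel. Origin: centre of the plate's underside; x along the channel, from its open end inwards; z up. Channel floor: plate top, z = 20. Walls 18 high from x = -30 to 75, inner faces at y = -17 (right) and y = +19 (left). Four clamp blocks stand at the plate's left and right rim, 38 high.
- channel_mouth (a point): point on the plate's top in the middle of the channel's open end (x = -60, y = 1 of the nest, axes as the nest). From here to x = -30 the walls flare inwards from 56 apart to 36. The bare plate in front of it (x = -110 to -60 of the nest) is the place to set a casting down.
- side_pad: brass spring pad in the left wall (x = -6 to 28 of the nest, front sloped), axes as the nest. Origin: middle of its face, at rest at y = +11, z = 29 of the nest. It yields up to 8 and presses the casting onto the right wall with about 2.5 N, so the casting rubs with 1 to 9 N on the way in and lies home with its centre at y = -1 of the nest.
- end_stop: rigid steel stop block across the inner end of the channel, 22 x 34 x 46 high, clamped anywhere at x = 45 to 65 of the nest. Origin: foot of its face towards the mouth, on the plate's top, y = 0 of the nest; axes as the nest. On that face a flat shoe 30 x 40 high, screw-set and rigid, sticks out by 0 to 12, unmeasured: feel for it. A casting home has its centre 28 to 40 in front of the origin.
- tape_roll: bystander, leave alone: black tape roll lying flat, ring 68 outside, 48 inside, 24 high. Origin: about its middle, underside
- bearing: bystander, leave alone: steel bearing ring lying flat, 42 outside, 13 high. Origin: about its middle, underside
- grease_jar: bystander, leave alone: upright jar with a white cap, 56 diameter, 60 high. Origin: about its middle, underside
- screwdriver: bystander, leave alone: screwdriver lying down, about 200 long. Origin: about its middle, underside
- wrench: bystander, leave alone: open wrench lying flat, about 180 long. Origin: about its middle, underside
- hex_bolt: bystander, leave alone: hex-head bolt standing on its head, head 22 wide, 43 high. Origin: about its middle, underside
- bushing: bystander, leave alone: flanged brass bushing standing on its flange, 38 diameter, 30 high. Origin: about its middle, underside

How it is judged:
By the outcome, as a careful person would: the job done as asked, in the order asked, and still so for the second after the job is handed in, with the robot touching nothing.
It also fails if it takes over 72 s, if anything falls off the work surface, if the arm or the gripper's body presses on something with over 40 N, if the wrist force passes 120 N, or if a joint passes its speed limit or range.

## Working session

There is one attempt and no reset: what is moved stays moved. The work goes in short steps, each a Python script; the robot and the scene stay as the last script left them, time stands still between calls to the robot, and variables do not carry over. Pictures are saved under pics/ and viewed, at most 10 in all, crops included, and the job is handed in when it is done.

```bash
ls; mkdir -p pics
python3 - <<'E'
from bench import ctrl,kin,cams,nets
import cv2,numpy as np
for n in ["top","scene"]:
    p=cams.read_camera(n)
    cv2.imwrite(f"pics/{n}0.png",cv2.cvtColor(cv2.resize(p["img"],None,fx=1.5,fy=1.5,interpolation=cv2.INTER_CUBIC),cv2.COLOR_RGB2BGR))
    print(n,p["intrinsics"].tolist() if hasattr(p["intrinsics"],'tolist') else p["intrinsics"],np.round(p["R"],4).tolist(),np.round(p["t"],1).tolist())
    for q in ["casting_a","balance","pan_left","pan_right","nest","side_pad","end_stop","tape_roll","grease_jar"]:
        print(q,[(np.round(d["uv"],1).tolist(),round(d["p"],2)) for d in nets.recognise(p,q)[:4]])
print(ctrl.current_time_s(),ctrl.current_tool_rot(),ctrl.current_ft_force())
E
```

```text
pics
top [[372.66012207423483, 0.0, 254.39130948865707], [0.0, 372.66012207423483, 193.51566109073374], [0.0, 0.0, 1.0]] [[-0.0011, -0.9996, -0.0296], [-0.9996, 0.002, -0.0293], [0.0294, 0.0295, -0.9991]] [58.2, 534.7, 1024.1]
casting_a [([205.3, 228.1], 0.77), ([265.9, 235.3], 0.76)]
balance [([230.7, 168.0], 0.83)]
pan_left [([188.9, 171.9], 0.86)]
pan_right [([270.3, 162.9], 0.87), ([230.9, 168.9], 0.38)]
nest [([383.3, 183.9], 0.73)]
side_pad [([383.8, 177.0], 0.55)]
end_stop [([393.8, 154.8], 0.55)]
tape_roll [([300.2, 98.6], 0.52)]
grease_jar [([230.4, 112.4], 0.87)]
scene [[369.57984639309217, 0.0, 256.1082160743796], [0.0, 369.57984639309217, 189.2462572403156], [0.0, 0.0, 1.0]] [[0.7911, 0.6112, 0.0242], [0.3597, -0.4328, -0.8266], [-0.4947, 0.6627, -0.5622]] [-481.5, -113.7, 1325.3]
casting_a [([217.1, 189.9], 0.6), ([254.9, 170.7], 0.56)]
balance [([278.3, 194.3], 0.7), ([295.3, 270.8], 0.42)]
pan_left [([295.2, 168.7], 0.77)]
pan_right []
nest [([161.5, 285.8], 0.86)]
side_pad []
end_stop [([175.3, 288.5], 0.86)]
tape_roll [([297.2, 263.6], 0.98), ([252.2, 260.5], 0.66)]
grease_jar [([323.5, 221.3], 0.75), ([176.8, 215.5], 0.26)]
1.0 [9.00288134e-06 1.38461795e-01 9.90367776e-01 2.15636933e-05] [-0.26139609  0.44379294  0.4143373 ]
```

View pics/top0.png

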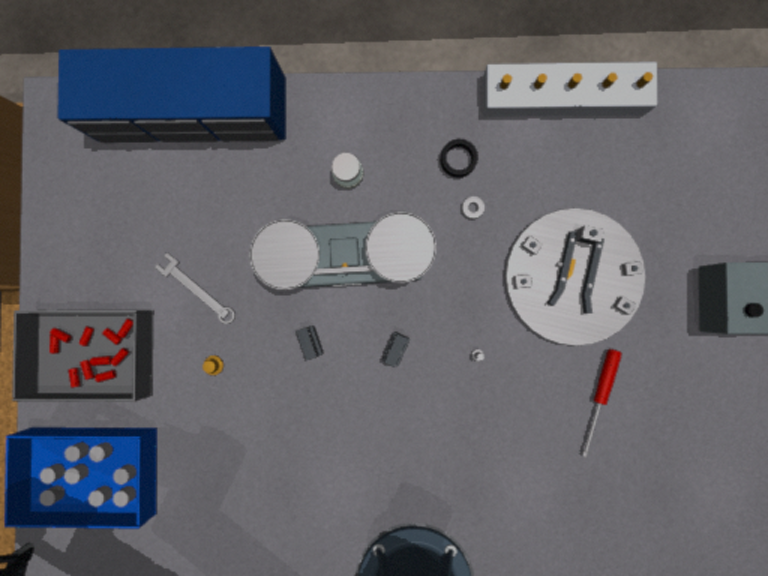

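View pics/scene0.png

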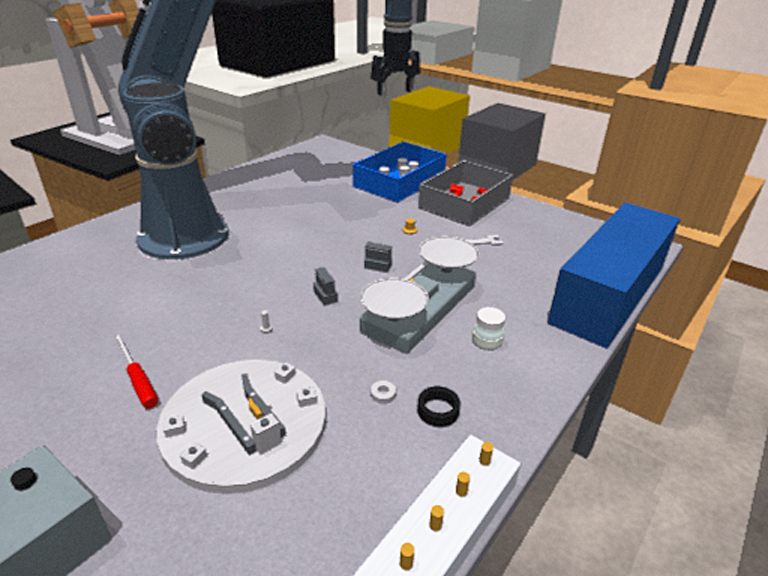

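The top view shows the castings at about (205,228) and (265,233) in 512-px coordinates. The pans are at (190,170) and (267,165). The nest is at (383,184), with its channel opening towards the robot. The hex bolt stands between casting 2 and the nest. The scene view agrees with this.

```bash
cat > h.py <<'E'
from bench import ctrl,kin,cams,nets,job_done
import cv2,numpy as np
from scipy.spatial.transform import Rotation as Rn
def down(yaw):  # tool x-axis at angle yaw in world, z down
    q=(Rn.from_euler('z',yaw)*Rn.from_quat([1,0,0,0])).as_quat(); return [q[3],q[0],q[1],q[2]]
def pose():
    q=ctrl.current_tool_rot(); return np.array(ctrl.current_eef_pos()),Rn.from_quat([q[1],q[2],q[3],q[0]]).as_matrix()
def snap(n):
    p0,Rt=pose(); p=dict(cams.read_camera(n)); 
    if n=="wrist":
        T=np.array(p["tool_from_camera"]); p["Rw"]=Rt@T[:3,:3]; p["c"]=Rt@T[:3,3]+p0
    else:
        R=np.array(p["R"]); p["Rw"]=R.T; p["c"]=-R.T@np.array(p["t"])
    return p
def ray(p,uv,z):
    d=p["Rw"]@np.linalg.solve(np.array(p["intrinsics"]),[uv[0],uv[1],1.]); return p["c"]+d*(z-p["c"][2])/d[2]
def proj(p,X):
    X=np.atleast_2d(X); c=(X-p["c"])@p["Rw"]; k=c@np.array(p["intrinsics"]).T; return k[:,:2]/k[:,2:]
def save(p,f,s=1.5):
    cv2.imwrite(f,cv2.cvtColor(cv2.resize(p["img"],None,fx=s,fy=s,interpolation=cv2.INTER_CUBIC),cv2.COLOR_RGB2BGR))
def yaw_now():
    _,R=pose(); return np.arctan2(R[1,0],R[0,0])
E
python3 - <<'E'
from h import *
p=snap("top")
for n,uv,z in [("c1",(205.3,228.1),40),("c2",(265.9,235.3),40),("panL",(188.9,171.9),85),("panR",(270.3,162.9),85),("nest",(383.3,183.9),20),("stop",(393.8,154.8),66),("pad",(380,179),29),("mouthL",(368,202),38),("mouthR",(392,208),38),("bolt",(318,237),20)]:
    print(n,np.round(ray(p,uv,z),1))
w=snap("wrist"); print(np.round(w["tool_from_camera"],3),w["intrinsics"],yaw_now())
for y in(0,1.57,-1.57,3.14): print(y,kin.solve_ik([400,-100,300],down(y)))
E
```

```text
c1 [441.  188.7  40. ]
c2 [421.9  25.7  40. ]
panL [588.7 224.3  85. ]
panR [611.1  14.1  85. ]
nest [ 559.8 -293.2   20. ]
stop [ 632.9 -306.6   66. ]
pad [ 572.6 -281.7   29. ]
mouthL [ 510.6 -246.6   38. ]
mouthR [ 494.6 -309.8   38. ]
bolt [ 415.8 -115.8   20. ]
[[  -0.      -0.964   -0.267   68.83 ]
 [   1.      -0.       0.       1.888]
 [  -0.      -0.267    0.964 -142.172]
 [   0.       0.       0.       1.   ]] [[270.09967671   0.         254.79615811]
 [  0.         270.09967671 188.45404003]
 [  0.           0.           1.        ]] 2.8638286343599844
0 [-5.17556035e-01  1.40657139e-01  1.83668349e+00 -4.44089210e-16
  1.16425203e+00  1.05324029e+00]
1.57 [-5.17556035e-01  1.40657139e-01  1.83668349e+00 -4.44089210e-16
  1.16425203e+00 -5.16759708e-01]
-1.57 [-5.17556035e-01  1.40657139e-01  1.83668349e+00 -4.44089210e-16
  1.16425203e+00  2.62324029e+00]
3.14 [-5.17556035e-01  1.40657139e-01  1.83668349e+00 -4.44089210e-16
  1.16425203e+00 -2.08675971e+00]
```

Run:
```python
from h import *
ctrl.grip(50,60)
def look(x,y,z,yaw,f):
    q=down(yaw); ctrl.reach([x-69*np.cos(yaw),y-69*np.sin(yaw),z],q); p=snap("wrist"); save(p,f); return p
yaw=np.pi
# balance first from current side
p=look(600,125,330,yaw,"pics/bal.png")
for q in ["pan_left","pan_right","balance"]:
    for d in nets.recognise(p,q)[:2]: print(q,np.round(d["uv"]),np.round(ray(p,d["uv"],85),1),round(d["p"],2))
out={}
for n,(x,y) in {"c1":(441,189),"c2":(422,26)}.items():
    p=look(x,y,125,yaw,f"pics/{n}.png")
    g=p["img"].max(2); uv=proj(p,[[x,y,24]])[0]
    m=(g<95).astype(np.uint8); H,W=m.shape
    _,lab,st,ce=cv2.connectedComponentsWithStats(cv2.morphologyEx(m,cv2.MORPH_OPEN,np.ones((3,3))))
    for i in range(1,len(st)):
        if st[i,4]>500: print(n,i,st[i],np.round(ray(p,ce[i],30),1), np.hypot(*(ce[i]-uv)))
    print(uv,g[int(uv[1]),int(uv[0])],np.median(g))
p=look(560,-293,260,yaw,"pics/nest.png")
for q in ["nest","end_stop","side_pad"]:
    for d in nets.recognise(p,q)[:2]: print(q,np.round(d["uv"]),np.round(ray(p,d["uv"],30),1),round(d["p"],2))
print(ctrl.current_time_s())
import glob
ims=[cv2.resize(cv2.imread(f"pics/{n}.png"),(400,300)) for n in ["c1","c2","bal","nest"]]
cv2.imwrite("pics/m.png",np.vstack([np.hstack(ims[:2]),np.hstack(ims[2:])]))
```

```text
pan_left [328. 108.] [593.  228.7  85. ] 0.81
pan_left [429.  72.] [547.  359.8  85. ] 0.64
pan_right [184. 116.] [603.6  29.9  85. ] 0.61
balance [255. 110.] [595.4 129.   85. ] 0.58
c1 18 [  50   53   63   78 3239] [429.5  46.6  30. ] 171.60257072704374
c1 22 [    0   209   512   175 49151] [660.1 192.3  30. ] 214.34662452340868
c1 23 [  51  217  111   20 1325] [547.8  49.5  30. ] 187.2409173741595
[251.90918826 109.46648071] 115 148.0
c2 1 [ 422    0   60   91 2629] [363.7 180.4  30. ] 210.28425852340854
c2 5 [ 404   95   69   76 3469] [436.  184.7  30. ] 185.40177300635273
c2 14 [    0   148   512   236 56262] [627.3  32.7  30. ] 203.50574227828938
[252.1016831  111.39835131] 126 136.0
nest [251. 104.] [ 547.9 -293.6   30. ] 0.93
end_stop [240. 172.] [ 638.1 -308.6   30. ] 0.93
7.6417
```

View pics/m.png

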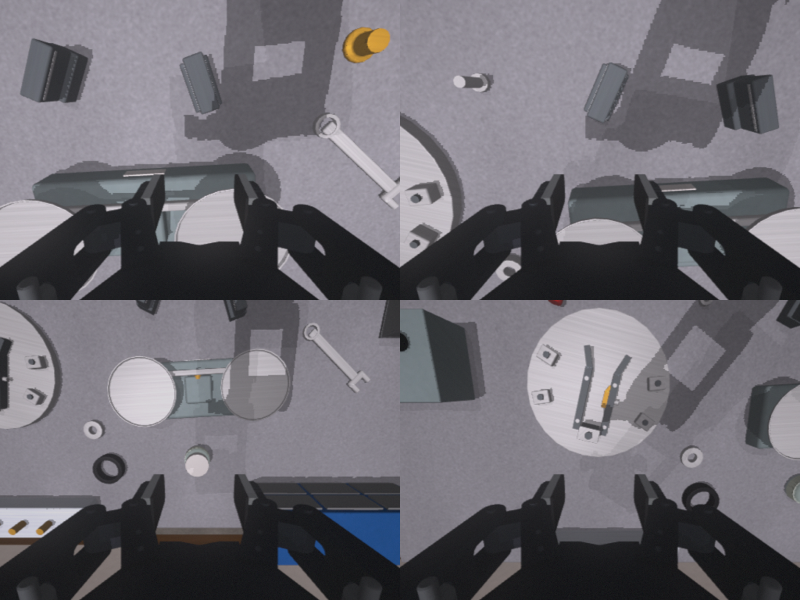

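View pics/nest.png

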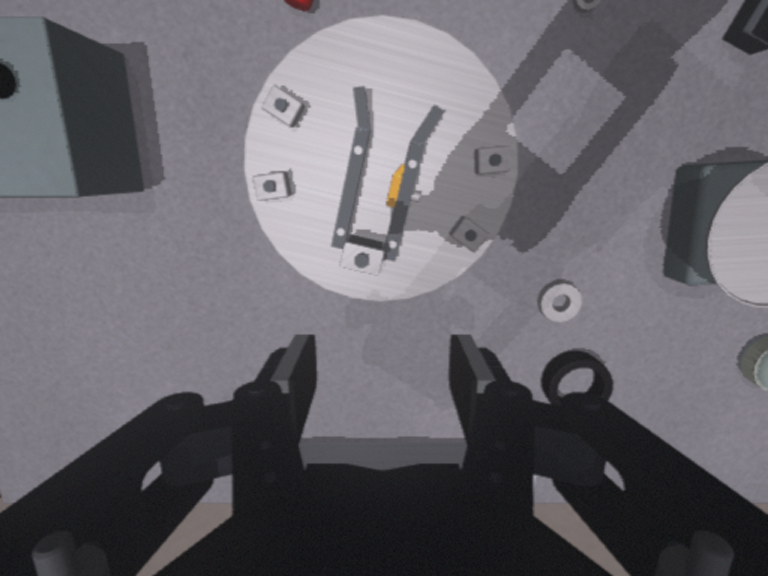

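Mosaic: c1 lies at about (257,105) and c2 at about (264,119) in wrist pixels, with their long axes nearly along image vertical. The nest channel opens towards the robot (upwards in this picture). Its wall screws are at (358,150), (341,232), (412,163) and (392,244) in the 1.5x picture, and the stop block is at (362,257).

Run:
```python
import cv2,numpy as np
a=cv2.imread("pics/c1.png");b=cv2.imread("pics/c2.png");n=cv2.imread("pics/nest.png")
# crops in 1.5x px
A=cv2.resize(a[105:235,330:440],None,fx=3,fy=3,interpolation=cv2.INTER_CUBIC)
B=cv2.resize(b[105:255,330:460],None,fx=2.6,fy=2.6,interpolation=cv2.INTER_CUBIC)
out=np.zeros((400,680,3),np.uint8); out[:390,:330]=A; out[:390,340:678]=B
cv2.imwrite("pics/cc.png",out)
cv2.imwrite("pics/nn.png",cv2.resize(n[75:290,310:460],None,fx=2.7,fy=2.7,interpolation=cv2.INTER_CUBIC))
```

```text
(no output)
```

View pics/cc.png

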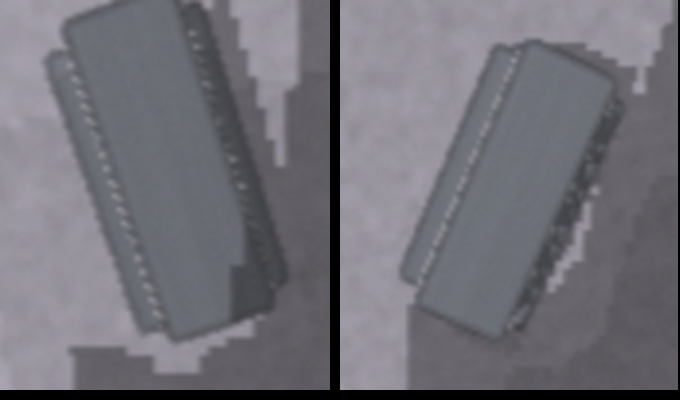

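View pics/nn.png

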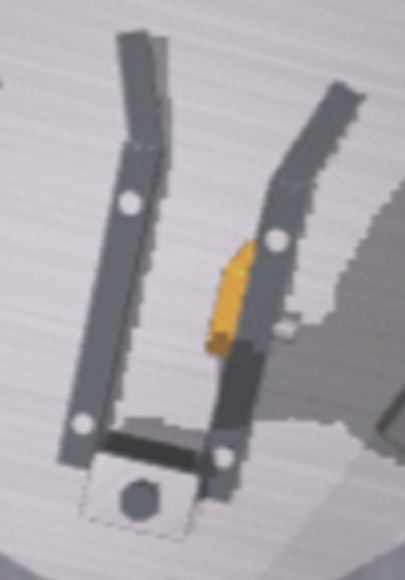

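Crops: the rib tops are clear, A tilted about 17° and B about -25°, with corners as coded below. In the nest crop the wall inner kinks are at (158,150) and (271,182), the mouth tips at (150,33) and (338,82), and the stop is at the bottom.

Run:
```python
from h import *
from scipy.optimize import least_squares
w=snap("wrist"); T=np.array(w["tool_from_camera"])
def P(x,y,z,yaw=np.pi):
    q=down(yaw); R=Rn.from_quat([q[1],q[2],q[3],q[0]]).as_matrix(); pos=np.array([x-69*np.cos(yaw),y-69*np.sin(yaw),z])
    return dict(intrinsics=w["intrinsics"],Rw=R@T[:3,:3],c=R@T[:3,3]+pos)
print(w["c"],P(560,-293,260)["c"])
def fit(p,pix,model,x0):
    f=lambda v:(proj(p,np.c_[(Rn.from_euler('z',v[2]).as_matrix()[:2,:2]@model[:,:2].T).T+v[:2],model[:,2]])-pix).ravel()
    r=least_squares(f,x0,loss='soft_l1'); return r.x,np.round(f(r.x).reshape(-1,2),1)
uvA=(np.array([(65,33),(272,302),(177,340)])/3+[330,105])/1.5
uvB=((np.array([(533,42),(612,85),(500,338),(415,300)])-[340,0])/2.6+[330,105])/1.5
# image up = -x world, right = +y world
TL,TR,BR,BL=(-28,-10,56),(-28,10,56),(28,10,56),(28,-10,56)
print("A",*fit(P(441,189,125),uvA,np.array([TL,BR,BL],float),[441,189,-.3]))
print("B",*fit(P(422,26,125),uvB,np.array([TL,TR,BR,BL],float),[422,26,.3]))
p=P(560,-293,260)
uvN=(np.array([(158,148),(150,33),(271,182),(338,82),(102,468),(203,492)])/2.7+[310,75])/1.5
M=np.array([(-30,-17,38),(-60,-27,38),(-30,19,38),(-60,29,38),(75,-17,38),(75,19,38)],float)
v,r=fit(p,uvN,M,[555,-293,-.2]); print("N",v,r)
# plate circle
im=cv2.imread("pics/nest.png"); g=im.min(2)
pts=np.array([(245,160),(380,15),(518,165),(383,301),(300,50),(480,65)])/1.5
X=np.array([ray(p,u,20)[:2] for u in pts]); s=least_squares(lambda c:np.hypot(*(X-c).T)-125,[555,-293],loss='soft_l1');print("circle",s.x,s.fun)
# stop face: shoe/stop top edge
for u in [(105,432),(200,452),(100,450),(197,475)]:
    q=ray(p,(np.array(u)/2.7+[310,75])/1.5,66)[:2]-v[:2]; print("stop nest xy z66",Rn.from_euler('z',-v[2]).as_matrix()[:2,:2]@q)
# pans
b=P(600,125,330); 
bi=cv2.imread("pics/bal.png")
for n,pp in {"L":[(223+0,385),(288,385),(255,349),(255,419)],"R":[(108,390),(176,390),(142,356),(142,426)]}.items():
    print(n,[np.round(ray(b,((np.array(u)-[0,300])*1.28),92)[:2]) for u in pp], np.mean([ray(b,((np.array(u)-[0,300])*1.28),92)[:2] for u in pp],0))
```

```text
[ 560.80350885 -289.56689482  401.73231018] [ 560.74241644 -290.82338345  402.1694443 ]
A [4.36508211e+02 1.94681952e+02 3.40186625e-01] [[-0.9 -4.1]
 [ 3.1  0.6]
 [-0.3  0.8]]
B [427.70796956  36.02316095  -0.44074274] [[-0.1 -2.1]
 [ 4.  -0.7]
 [-0.1  2.6]
 [-1.4  1.5]]
N [ 5.60318705e+02 -2.90535260e+02 -2.17084878e-01] [[ 1.2 -0.2]
 [ 0.3  1.1]
 [ 0.9 -2.1]
 [-2.2 -0.4]
 [-0.9  0.6]
 [-0.2  0.3]]
circle [ 562.58680982 -291.41708122] [-1.42910913  0.92137359 -0.97083542 -2.25209702 -3.7429993  -2.84340687]
stop nest xy z66 [ 56.96150634 -16.00270166]
stop nest xy z66 [56.74556554 13.99525133]
stop nest xy z66 [ 62.79992438 -16.43107971]
stop nest xy z66 [64.02376019 14.64811049]
L [array([594., 169.]), array([594., 281.]), array([537., 220.]), array([653., 228.])] [594.77794876 224.53953163]
R [array([603., -31.]), array([603.,  87.]), array([548.,  32.]), array([666.,  24.])] [604.74311836  28.02671714]
```

Casting and nest poses are fitted, and both pans are located about 197 mm apart (200 expected). Next is picking the first casting and putting it on the left pan.

```bash
cat >> h.py <<'E'
PI=np.pi
def ft(n=4):
    a=[]
    for _ in range(n): a.append(ctrl.current_ft_force()); ctrl.dwell(0.02)
    return np.mean(a,0)
def lin(p,feed=150): ctrl.move_linear(list(map(float,p)),None,feed)
def pick(x,y,zbase,yaw):
    ctrl.reach([x,y,zbase+110],down(yaw)); lin([x,y,zbase+28]); f0=ft(); ctrl.grip(10,60)
    print("opening",round(ctrl.current_opening(),1),"grip f",round(ctrl.current_grip_force(),1),"dF",np.round(ft()-f0,1))
def lower(x,y,z0,z1,dz,hang,thr):
    z=z0
    while z>z1:
        z-=dz; lin([x,y,z],25); f=ft(2)[2]-hang
        if f>thr: break
    print("lowered to base z",round(z-28,1),"df",round(f,2),"actual",np.round(ctrl.current_eef_pos(),1)); return z
E
python3 - <<'E'
from h import *
pick(436.5,195,0,PI+.34)
lin([436.5,195,110]); ctrl.reach([594.7,226,175],down(PI+.05)); ctrl.dwell(.2); h=ft(); print("hang",h)
lin([594.7,226,28+88],100)
z=lower(594.7,226,28+88,28+68,1,h[2],1.5)
ctrl.grip(50); ctrl.dwell(.1); print(np.round(ft(),2)); lin([594.7,226,190])
print(ctrl.current_time_s(),np.round(ft(),2))
E
```

```text
opening 19.2 grip f 58.9 dF [ 0.8 -1.9  6.5]
hang [ 0.396202    0.07344808 -4.59787876]
lowered to base z 73 df 8.67 actual [594.8 226.  102. ]
[-0.06  0.14  0.32]
18.8667 [-0.12  0.1  -0.23]
```

Casting A sits on the left pan. The left side hung at about 4.6 N, so A is probably the solid one. Next is casting B.

```bash
sed -i 's/zbase+28\]/zbase+29.5]/; s/z-28,1/z-29.5,1/' h.py
python3 - <<'E'
from h import *
x,y=604.8,26.5
pick(427.7,36,0,PI-.44)
lin([427.7,36,110]); ctrl.reach([x,y,180],down(PI+.05)); ctrl.dwell(.2); h=ft(); print("hang",h)
lin([x,y,29.5+100],100)
z=lower(x,y,29.5+100,29.5+70,.5,h[2],1.5)
ctrl.grip(50); ctrl.dwell(.3); print(np.round(ft(),2)); lin([x,y,190])
ctrl.reach([530,126,330],down(PI)); ctrl.dwell(.3)
ctrl.reach([600+69,126,330],down(PI)); p=snap("wrist"); save(p,"pics/bal2.png",1); s=snap("scene")
i=s["img"][80:260,180:380]; cv2.imwrite("pics/bal3.png",np.vstack([cv2.resize(cv2.cvtColor(i,cv2.COLOR_RGB2BGR),(600,540),interpolation=cv2.INTER_CUBIC)]))
print(ctrl.current_time_s())
E
```

```text
opening 18.4 grip f 58.7 dF [-0.3 -0.4  7.1]
hang [ 0.0880947  -0.23443768 -3.04364294]
lowered to base z 97.5 df 3.48 actual [604.8  26.5 127.4]
[ 0.17  0.22 -0.23]
28.0917
```

View pics/bal3.png

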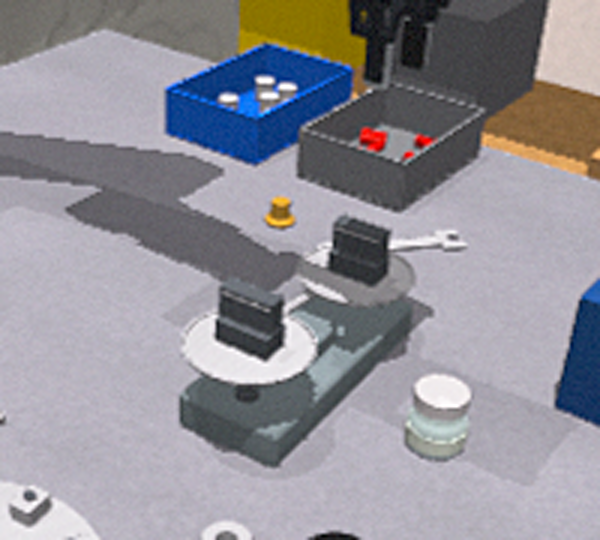

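View pics/bal2.png

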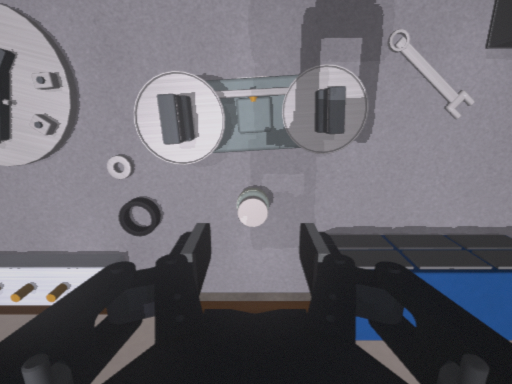

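Both views show the right pan up and the left pan down, so A on the left is heavier, matching the wrist readings (4.6 N against 3.0 N). I'll carry A to the channel mouth and slide it in, yielding sideways to contact.

```bash
cat >> h.py <<'E'
NC=np.array([561.,-290.5]); NY=-.217
R2=Rn.from_euler('z',NY).as_matrix()[:2,:2]
def nest(x,y): return NC+R2@[x,y]
def nf(f): return R2.T@f[:2]   # force in nest axes
E
python3 - <<'E'
from h import *
x,y=594.8,226
pick(x,y,73,PI+.05)
lin([x,y,130],40); lin([x,y,250])
ctrl.reach([*nest(-89,0),250],down(PI+NY)); lin([*nest(-89,0),75],200); ctrl.dwell(.15); h=ft(6); print("hang",h)
X=nest(-89,0); z=lower(*X,29.5+23,29.5+15,.4,h[2],1.5)
z+=.4; py=0.; lin([*X,z],25); f=ft(); print("after raise",f-h)
px=-89.; log=[]
while px<8:
    px+=3 if px<-66 else 2
    lin([*nest(px,py),z],40); g=ft(2)-h; n=nf(g); log.append((px,py,*np.round(n,1),round(g[2],1)))
    if n[0]<-14 : break
    if abs(n[1])>1.5: py+=np.clip(n[1]*.12,-.6,.6)
for l in log: print(l)
print(z,py,ctrl.current_time_s())
E
```

```text
opening 18.8 grip f 59.3 dF [-0.7 -1.3  5.9]
hang [-0.2107807  -0.1950429  -4.88556891]
lowered to base z 21.0 df 4.21 actual [ 474.  -271.3   50.8]
after raise [0.2194482  0.2538615  1.48784633]
(-86.0, 0.0, np.float64(0.4), np.float64(0.6), np.float64(0.7))
(-83.0, 0.0, np.float64(1.1), np.float64(-0.5), np.float64(0.8))
(-80.0, 0.0, np.float64(0.1), np.float64(0.6), np.float64(1.0))
(-77.0, 0.0, np.float64(0.6), np.float64(-0.1), np.float64(0.6))
(-74.0, 0.0, np.float64(0.9), np.float64(0.2), np.float64(0.4))
(-71.0, 0.0, np.float64(1.0), np.float64(0.9), np.float64(0.5))
(-68.0, 0.0, np.float64(0.4), np.float64(0.0), np.float64(1.1))
(-65.0, 0.0, np.float64(0.3), np.float64(0.0), np.float64(0.9))
(-63.0, 0.0, np.float64(0.1), np.float64(-0.2), np.float64(1.0))
(-61.0, 0.0, np.float64(-0.2), np.float64(-0.3), np.float64(0.1))
(-59.0, 0.0, np.float64(0.3), np.float64(0.3), np.float64(0.9))
(-57.0, 0.0, np.float64(0.4), np.float64(0.2), np.float64(0.5))
(-55.0, 0.0, np.float64(-0.0), np.float64(0.4), np.float64(0.7))
(-53.0, 0.0, np.float64(0.7), np.float64(0.1), np.float64(-0.4))
(-51.0, 0.0, np.float64(0.4), np.float64(0.2), np.float64(0.8))
(-49.0, 0.0, np.float64(1.0), np.float64(0.2), np.float64(1.0))
(-47.0, 0.0, np.float64(0.1), np.float64(0.5), np.float64(0.8))
(-45.0, 0.0, np.float64(0.7), np.float64(0.1), np.float64(0.4))
(-43.0, 0.0, np.float64(0.3), np.float64(-0.3), np.float64(0.2))
(-41.0, 0.0, np.float64(0.3), np.float64(-0.2), np.float64(0.7))
(-39.0, 0.0, np.float64(-0.7), np.float64(0.2), np.float64(1.4))
(-37.0, 0.0, np.float64(-4.3), np.float64(-0.8), np.float64(5.7))
(-35.0, 0.0, np.float64(-8.1), np.float64(-1.6), np.float64(8.4))
(-33.0, np.float64(-0.19267704465351765), np.float64(-11.8), np.float64(-2.4), np.float64(11.8))
(-31.0, np.float64(-0.48584672509904464), np.float64(-14.9), np.float64(-3.7), np.float64(14.7))
50.900000000000006 -0.48584672509904464 44.6333
```

Pad contact starts at about x=-37. The casting was also being pressed onto the floor (Fz rose with Fx), which suggests it pitched in the grip. I'll back off, let it lie flat, regrip harder and yield in z as well.

```bash
cat > slide.py <<'E'
from h import *
def slide(px,py,z,h,xend,step,lim,log):
    while px<xend:
        px+=step; lin([*nest(px,py),z],40); g=ft(2)-h; n=nf(g); log.append(np.round([px,py,z,*n,g[2]],1).tolist())
        if n[0]<-lim: break
        if abs(n[1])>1.2: py+=np.clip(n[1]*.15,-.6,.6)
        z+=np.clip((g[2]-2)*.06,-.15,.5) if abs(g[2]-2)>1.5 else 0
    return px,py,z
E
python3 - <<'E'
from slide import *
h=np.array([-.21,-.2,-4.9])
lin([*nest(-44,0),50.9],60); g=ft()-h; print("back",nf(g),g[2])
ctrl.grip(40); lin([*nest(-44,0),48.6],40); print("free",ft(2)); ctrl.grip(10,110); g=ft(); print("gripped",nf(g),g[2],ctrl.current_opening())
z=49.0; lin([*nest(-44,0),z],40); log=[]; g=ft()-h; print(nf(g),g[2])
px,py,z=slide(-44,0,z,h,-16,2,13,log)
for l in log: print(l)
print(px,py,z,ctrl.current_time_s(),ctrl.current_moment())
s=snap("scene"); i=s["img"][225:325,100:225]; cv2.imwrite("pics/n3.png",cv2.cvtColor(cv2.resize(i,(750,600),interpolation=cv2.INTER_CUBIC),cv2.COLOR_RGB2BGR))
E
```

```text
back [0.36401265 0.21459364] -0.08184267062524953
free [-0.19630334 -0.01091819 -0.08229492]
gripped [-0.42370126 -0.74342988] 2.527059145259923 18.38215759926914
[-0.38653623 -0.67624308] 5.448325184977368
[-42.0, 0.0, 49.0, -4.1, -1.2, 8.3]
[-40.0, -0.2, 49.4, -1.2, 0.2, 2.9]
[-38.0, -0.2, 49.4, -4.9, -0.4, 5.2]
[-36.0, -0.2, 49.6, -8.7, -1.7, 6.8]
[-34.0, -0.4, 49.9, -11.4, -2.2, 8.2]
[-32.0, -0.8, 50.2, -13.9, -3.0, 10.5]
-32 -0.7627407717520616 50.23067180806088 48.0833 [-0.08211334  2.52021658  0.11583439]
```

View pics/n3.png

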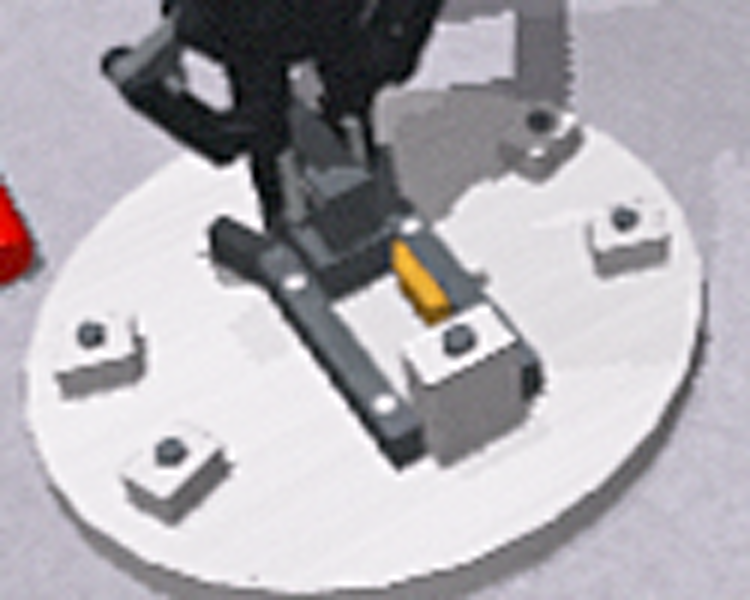

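The picture shows the casting's front at the tip of the brass pad, apparently sitting too far left. I'll back off, feel for the right wall, then go in along it.

Run:
```python
from slide import *
h=np.array([-.21,-.2,-4.9])
print("act err",np.array(ctrl.current_eef_pos())-[*nest(-32,-.763),50.23])
z=50.; py=0
lin([*nest(-43,0),z],60)
while py>-5:
    py-=.5; lin([*nest(-43,py),z],40); g=ft(2)-h; n=nf(g); print(py,np.round([*n,g[2]],1), end=' ')
    if n[1]>2: break
print("right wall at",py)
py+=.3; log=[]
px,py,z=slide(-43,py,z,h,-20,2,15,log)
for l in log: print(l)
print(px,py,z,ctrl.current_time_s(),np.array(ctrl.current_eef_pos())-[*nest(px,py),z])
```

```text
act err [-6.32605464  2.51107223 -0.84699877]
-0.5 [-0.   0.6 -0.2] -1.0 [0.3 0.2 0.1] -1.5 [-0.2  0.2  0.2] -2.0 [ 0.1  0.6 -0.5] -2.5 [0.2 1.9 0.6] -3.0 [1.3 4.8 1.7] right wall at -3.0
[-41.0, -2.7, 50.0, -1.3, 4.3, 1.0]
[-39.0, -2.1, 50.0, -1.0, 3.5, -0.5]
[-37.0, -1.6, 49.9, -0.8, 0.7, -1.4]
[-35.0, -1.6, 49.7, -1.5, -0.5, -0.8]
[-33.0, -1.6, 49.6, -2.4, -1.7, -0.3]
[-31.0, -1.8, 49.4, -3.0, -1.1, 0.0]
[-29.0, -1.8, 49.3, -3.9, -2.1, 0.3]
[-27.0, -2.2, 49.2, -1.5, -0.3, -0.8]
[-25.0, -2.2, 49.0, -0.6, -0.1, -0.3]
[-23.0, -2.2, 48.9, -0.8, -0.4, 0.7]
[-21.0, -2.2, 48.9, -2.5, -0.4, 1.9]
[-19.0, -2.2, 48.9, -2.8, -0.8, 2.5]
-19 -2.1525609214675483 48.90248792317836 53.5667 [0.00199552 0.05497409 0.065893  ]
```

It's past the pad and sliding smoothly with 1–3 N of rub. Next is feeling for the stop and pressing.

Run:
```python
from slide import *
h=np.array([-.21,-.2,-4.9]); log=[]
px,py,z=slide(-19,-2.15,48.9,h,14,3,9,log)
px,py,z=slide(px,py,z,h,50,1,8,log)
for l in log: print(l)
n=nf(ft(4)-h); rub=2.5; tgt=12+rub-.5
for k in range(8):
    e=tgt+n[0]
    if e<.7: break
    px+=min(e/2.6,1.5); lin([*nest(px,py),z],20); g=ft(4)-h; n=nf(g); print(round(px,2),np.round([*n,g[2]],1))
t=ctrl.current_time_s()
for k in range(5): ctrl.dwell(.15); g=ft(2)-h; print(np.round([*nf(g),g[2]],1),end=' ')
print(ctrl.current_time_s()-t, "actual nest xy",R2.T@(np.array(ctrl.current_eef_pos())[:2]-NC),ctrl.current_time_s())
```

```text
[-16.0, -2.2, 48.9, -1.8, -1.0, 2.2]
[-13.0, -2.2, 48.9, -2.3, -0.6, 3.3]
[-10.0, -2.2, 48.9, -3.4, -0.9, 3.8]
[-7.0, -2.2, 49.0, -2.9, -0.2, 2.6]
[-4.0, -2.2, 49.0, -3.1, -0.2, 2.9]
[-1.0, -2.2, 49.0, -2.5, -0.9, 2.4]
[2.0, -2.2, 49.0, -1.6, -1.6, 2.6]
[5.0, -2.4, 49.0, -2.8, 0.3, 2.4]
[8.0, -2.4, 49.0, -2.2, -0.5, 2.2]
[11.0, -2.4, 49.0, -1.7, -0.8, 1.8]
[14.0, -2.4, 49.0, -1.2, -0.7, 1.7]
[15.0, -2.4, 49.0, -3.2, -0.9, 2.3]
[16.0, -2.4, 49.0, -2.8, -1.2, 1.9]
[17.0, -2.4, 49.0, -2.4, -1.2, 0.8]
[18.0, -2.6, 49.0, -2.4, -1.6, 1.3]
[19.0, -2.8, 49.0, -3.6, -0.8, 2.9]
[20.0, -2.8, 49.0, -3.3, 0.0, 3.1]
[21.0, -2.8, 49.0, -3.9, -0.3, 3.1]
[22.0, -2.8, 49.0, -3.7, 0.0, 3.2]
[23.0, -2.8, 49.0, -4.3, 0.4, 3.8]
[24.0, -2.8, 49.1, -3.9, 0.9, 2.2]
[25.0, -2.8, 49.1, -3.1, 0.9, 1.8]
[26.0, -2.8, 49.1, -3.5, 0.8, 1.8]
[27.0, -2.8, 49.1, -2.9, 1.2, 0.7]
[28.0, -2.8, 49.1, -2.5, 1.1, 0.9]
[29.0, -2.8, 49.1, -3.2, 0.5, -0.3]
[30.0, -2.8, 49.0, -3.4, 1.4, 0.5]
[31.0, -2.6, 48.9, -2.8, 1.2, 0.4]
[32.0, -2.6, 48.8, -4.9, 0.2, 3.8]
[33.0, -2.6, 48.9, -6.8, -0.1, 4.0]
[34.0, -2.6, 49.0, -8.9, -1.1, 5.5]
35.5 [-11.9  -1.3   7.9]
36.32 [-13.5  -1.8   8.4]
[-13.4  -0.8   8.9] [-14.   -1.5   9.1] [-13.6  -1.7   8.6] [-13.8  -2.2   8.4] [-13.1  -2.2   8.4] 0.9167000000000058 actual nest xy [31.87293735 -2.70483779] 63.9667
```

Run:
```python
from slide import *
ctrl.dwell(.2); lin([*nest(33,-2.6),49.],30); ctrl.grip(45); print(ft(2)); q=[*nest(33,-2.6),49.]
lin([*q[:2],130.],200); s=snap("scene"); print(ctrl.current_time_s())
i=s["img"][225:325,100:225]; cv2.imwrite("pics/n4.png",cv2.cvtColor(cv2.resize(i,(750,600),interpolation=cv2.INTER_CUBIC),cv2.COLOR_RGB2BGR))
```

```text
[ 0.40796907  0.0027885  -0.14921675]
65.4417
```

View pics/n4.png

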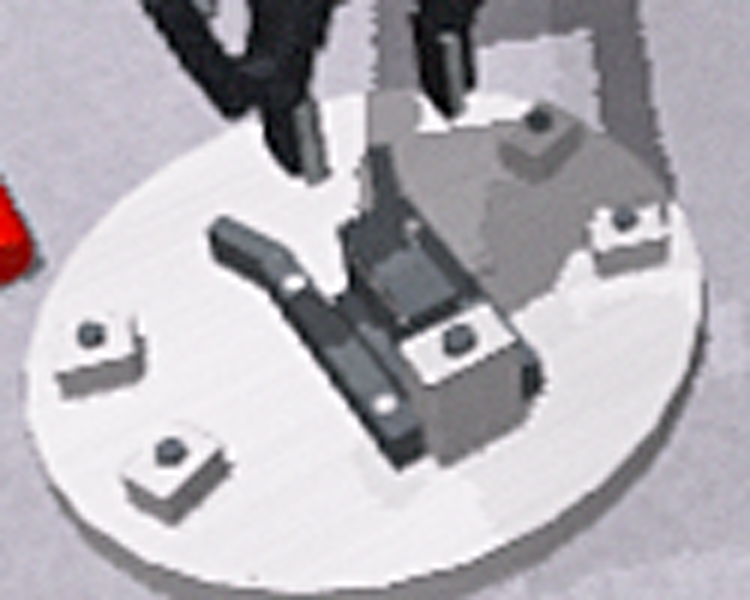

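The casting stands flat in the channel against the stop and the gripper is clear of it, so I'm handing in.

```bash
python3 -c "
from h import *
print(job_done())"
```

```text
the job is handed in; nothing more can be done
None
```

The heavier casting, from the left pan, is seated in the nest and was pressed against the end stop at 13–14 N at the wrist (about 11 N at the stop after rub) for about a second; the lighter one was left on the right pan, and the job was handed in at about 65 s of the 72 s allowed.

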